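# Load the pot mixer and switch it to fast

### The job

Of the three sample pots on the steel tray, take the one that fits the mixer's cup snugly (not the one too wide for it, nor the one that rattles) and lower it upright all the way to the bottom of the cup before letting go. Then, and only then, turn the mixer's black push-to-turn selector clockwise from off past slow until it stays in its last detent, fast, keeping it pushed in whenever it turns between detents; regrasp at slow if you need to. Leave the other two pots, the forceps, the loose cap and the amber bottle where they are.

Things in the scene. Friction and masses are not known exactly. Their poses are not given: they have to be found in the camera images.
- pot_a: Closed cylindrical sample pot, cream body with a white screw cap, 38 mm in diameter (cap 36 mm) and 66 mm tall (body 46, cap 20), the narrowest of three alike. Origin: centre of its underside, z up its axis. Stands on the tray.
- pot_b: Closed cylindrical sample pot, cream body with a white screw cap, 48 mm in diameter (cap 46 mm) and 66 mm tall (body 46, cap 20), the middle one of three alike. Origin: centre of its underside, z up its axis. Stands on the tray.
- pot_c: Closed cylindrical sample pot, cream body with a white screw cap, 58 mm in diameter (cap 56 mm) and 66 mm tall (body 46, cap 20), the widest of three alike. Origin: centre of its underside, z up its axis. Stands on the tray.
- tray: Fixed steel tray, 170 mm (x) by 300 mm (y), walls 14 mm high, floor about 3 mm thick; the pots stand on it in a row along its y axis. Origin: centre of its underside.
- mixer: Fixed white pot mixer, 234 mm deep (x from -104 to 130 mm), 200 mm wide (y). Its rear part is a flat deck 90 mm high; its front part (x < 0) is a grey console sloping at 30 degrees down towards its -x side (the robot). Origin: on the bench, under the line where slope and deck meet.
- cup_floor (a point): Centre of the inner floor of the mixer's round black cup on the deck (94 mm above the bench): inner diameter 53 mm, outer 61 mm, 16 mm deep, open at the top. Axes as the mixer's.
- selector_grip (a point): On the axis of the black bar-shaped selector on the sloping console, 35 mm out from its face (selector out). z: out of the face along the turning axis, leaning 30 degrees towards the mixer's -x. y: along the bar to its small nose and white line; turns with it. Bar 12 mm thick (x), 44 mm long (y), 14.5 to 40.5 mm off the face, on a disc 50 mm across, top 14.5 mm off the face.
- selector (a joint): Selector angle, rad, growing clockwise seen facing the console (about the point's -z). Spring detents: 0 off (dot; nose to mixer +y), 1.5 slow (one bar; nose up the slope), 3.0 fast (two bars; nose to mixer -y). Let go, it snaps to the nearest detent. About 0.12 N m to turn. Too far for one grasp of most wrists.
- selector_push (a joint): How far the selector is pushed in towards the console along its axis, m: 0 out, 0.006 fully in. A spring holds it out: about 3 N starts it, 7 N at the bottom. To be pushed at least half way (0.003) whenever it is turned between two detents.
- forceps: Steel forceps, 125 mm long, 16 mm wide and 7 mm high, lying on the tray. Origin: under its middle; lies along its y axis.
- cap: Loose white screw cap, 34 mm across, 14 mm high, lying on the tray. Origin: centre of its underside.
- reagent: Amber reagent bottle, 54 mm across, 110 mm tall, on the bench at the robot's right.
Mind the look-alikes: they are no part of the job. What is shaped like the pot_b but blue is not meant.

How it is judged:
On the way:
1. the middle-sized pot stands at the bottom of the cup while the selector is still at off (horizontal distance between pot_b and cup_floor below 0.006 m and z of pot_b in the frame of cup_floor between -0.004 and 0.005 m and angle between pot_b's own z axis and vertical below 0.08 rad and value of joint selector below 0.35 rad), for 0.2 s.
At the end, for the whole second after the job is handed in: The 48 mm pot stands upright (within 0.08 rad) and at rest on the floor of the mixer's cup (within 6 mm sideways and 5 mm in height of the floor's centre), and the selector rests in its last detent, fast, at 3.0 +- 0.15 rad (horizontal distance between pot_b and cup_floor below 0.006 m and z of pot_b in the frame of cup_floor between -0.004 and 0.005 m and angle between pot_b's own z axis and vertical below 0.08 rad and linear speed of pot_b below 0.03 m/s and value of joint selector between 2.85 and 3.15 rad); the robot touches nothing.
It fails at once if the selector is turned between detents without being pushed in ((value of joint selector between 0.4 and 1.1 rad and value of joint selector_push below 0.0025 m) or (value of joint selector between 1.9 and 2.6 rad and value of joint selector_push below 0.0025 m)).
It fails at once if the selector is turned away from off while the fitting pot is not in the cup (value of joint selector above 0.6 rad and horizontal distance between pot_b and cup_floor above 0.01 m).
It fails at once if another pot is moved more than 30 mm or tipped (distance of any of pot_a, pot_c from where it was at the start of the episode above 0.03 m or angle between any of pot_a, pot_c's own z axis and vertical above 0.5 rad).
It fails at once if the forceps, the loose cap or the amber bottle is moved more than 40 mm (distance of any of forceps, cap, reagent from where it was at the start of the episode above 0.04 m).
It fails at once if the pot is let go over the mixer's cup before it stands on the cup's floor (horizontal distance between pot_b and cup_floor below 0.03 m and z of pot_b in the frame of cup_floor above 0.009 m and contact force between the fingers and pot_b below 0.05 N).
It also fails if it takes over 72 s, if anything falls off the work surface, if the arm or the gripper's body presses on something with over 40 N, if the wrist force passes 120 N, or if a joint passes its speed limit or range.

### The arm

A 6-joint arm with a two-finger parallel gripper is mounted at the origin on the work surface. World frame = base frame: x ahead of the robot, y to its left, z up, the work surface at z = 0. Lengths are in m, angles in rad, forces in N, time in s.
With the tool pointing down it reaches from about 0.425 to 0.95 m from the base axis. Payload 3.5 kg.
Tool frame: the origin (TCP) lies midway between the tips of the shut fingers; the grasp point (between the pads) lies 19 mm behind it; z points along the fingers, y is the line along which they close (so a half turn about z gives the same grasp; the last joint's range is limited). The gripper opens to 85 mm and grips with 20 to 120 N. Pads are 22 mm wide; open, the fingers measure 114 mm over their backs; the gripper's body (76 mm by 85 mm) begins 54 mm behind the grasp point. The pads swing forward as they close: fully open they stand 13 mm farther back than shut.
Start: joints at [-1.304, 0.286, 1.577, -0, 1.279, -0.15], TCP at [0.273, -0.617, 0.231] pointing down, gripper open.
Joint ranges: [-2.77, 2.77], [-0.9, 2.22], [0.21, 2.48], [-1.53, 4.67], [0.24, 2.81], [-2.84, 2.84]. Speed limits (rad/s): [2.79, 2.79, 3.14, 3.14, 3.14, 3.14].

### API

Orientations are given as a unit quaternion [x, y, z, w].
In Python, from plant import * gives the robot as it stands.
- The arm moves only by the tool move_arm, never from a script. Its argument "moves" is a list of rows, each a list of 3 entries, a list of its own where there are three numbers: the opening, from 0 (shut) to 1 (fully open), then the shift along the tool's x, y, z in m, then the turn, a rotation vector about the tool's x, y, z in rad. A call has exactly 10 rows; each row shifts and turns the commanded pose from where the row before left it, along the tool's axes as they then stand; what a row does not reach is not made up. A row lasts 1/12 s, in which the tool goes at most 41.7 mm and 7.16 degrees, less where a joint would pass 70% of its speed; a pose out of reach is approached as far as the arm can. A call is refused whole if a number of a shift passes 0.0417 or a number of a turn 0.125, either way. A call with a gripper value outside its range is refused whole. The fingers move at their own pace and stop on an object; "grip_force" is the grip in N (left out, the last holds). Time passes only in rows, so rows that do not move let the fingers close, or fill a call up. It gives the time, the measured TCP pose, the force, the opening and the grip force at its end, in the units of the state.
- get_state(): the state, without advancing time (a new reading comes with each control period).
- read_camera(name): name is "side" or "top"; returns the picture (420x560x3 uint8, red, green, blue); there is no depth.
- camera_params(name): a dict with "fx", "fy", "cx", "cy" (pixels), "rvec" (rotation vector, rad) and "tvec" (3), from world to camera coordinates, as OpenCV has them. Camera axes: x right, y down, z forward; pixel columns grow to the right and rows downward; lengths in m; the calibration is good to about 2 mm. A picture is of the moment at which its call begins. camera_params takes no time and is no camera call.
- sign_off(): hands the job in; it is judged then, once.
The state is a dict: "time": time; "qpos": joint angles; "dq": joint speeds; "joint_efforts": joint torques, N m; "eef_pos": TCP position; "tcp_rot": TCP orientation; "contact_force": force on the tool from outside, world axes, zero at the start; "wrist_torque": the same for the moment, N m; "opening": opening from 0.0 (shut) to 1.0 (fully open); "finger_force": force on a finger pad.
Only numpy, scipy, OpenCV 4.12 (cv2) and the standard library are available. Lean on these libraries where they do the work, as an engineer would, in place of code of your own. Each camera call takes 0.05 s, during which the arm holds its last target. There are 200 camera calls.

## Working session

There is one attempt and no reset: what is moved stays moved. The work goes in short steps, Python scripts to look and compute and a tool call to move; the robot and the scene stay as the last step left them, time stands still between calls to the robot, and variables do not carry over. Pictures are saved under pics/ and viewed, at most 10 in all, crops included, and the job is handed in when it is done.

Besides the shell and the picture viewer there is one more tool, called by a JSON object that holds its "op" and its "data". move_arm: Moves the arm, as the interface text tells. Its arguments: {"type":"object","properties":{"moves":{"type":"array"},"grip_force":{"type":"number"}},"required":["moves"]}

```bash
mkdir -p pics; ls; python3 - <<'E'
from plant import *
import cv2
s=get_state();print(s)
for n in("top","side"):
    cv2.imwrite(f"pics/{n}0.png",read_camera(n)[:,:,::-1]);print(camera_params(n))
E
```

```text
pics
{'time': 0.0, 'qpos': array([-1.30400240e+00,  2.87195404e-01,  1.57818700e+00, -8.62724705e-06,
        1.27860890e+00, -1.49995182e-01]), 'dq': array([-0.00062605,  0.00093748,  0.00055915,  0.00152697,  0.00121555,
       -0.00013546]), 'joint_efforts': array([-2.44926659e-04, -4.05986559e+01, -2.92622727e+01, -1.85387412e-04,
        5.93953970e-03, -6.25125381e-06]), 'eef_pos': array([ 0.27310898, -0.61655535,  0.22992194]), 'tcp_rot': array([ 9.78363364e-01,  2.06890527e-01, -7.41224284e-05, -1.19704190e-03]), 'contact_force': array([-0.2039719 , -0.07073127, -0.98685032]), 'wrist_torque': array([ 0.01503758, -0.01035936,  0.0530814 ]), 'finger_force': 0.0, 'opening': 1.0013922431055304}
{'fx': 423.67924390860503, 'fy': 423.67924390860503, 'cx': 275.67509259652456, 'cy': 213.71417573821415, 'rvec': array([ 2.14349816, -2.16616018,  0.09281476]), 'tvec': array([-0.01416118,  0.56353504,  0.99525459])}
{'fx': 406.6277695409113, 'fy': 406.6277695409113, 'cx': 280.5143123390149, 'cy': 203.65560452046864, 'rvec': array([ 0.55325591, -2.65066732,  1.18599838]), 'tvec': array([0.49315458, 0.25314955, 1.04863728])}
```

View pics/top0.png

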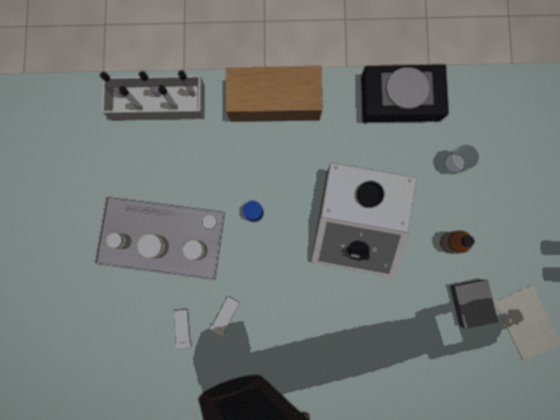

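View pics/side0.png

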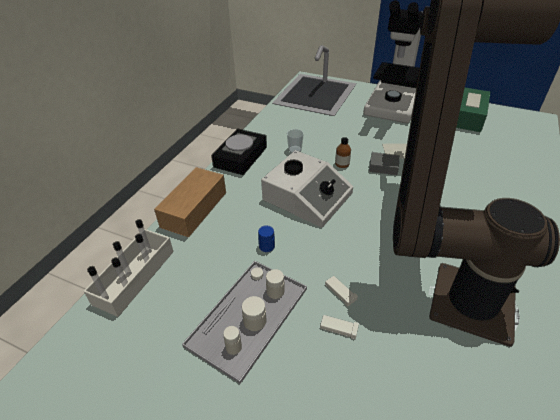

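The top view shows the candidates: pots at (116,241) small, (151,246) wide and (193,250) middle. The blue decoy is at (253,211) and the loose cap at (209,221). The cup is at (370,194) and the selector at (358,250). My choice for pot_b is (193,250), which I'll check in a crop.

```bash
cat > h.py <<'E'
import numpy as np, cv2
from plant import *
from scipy.spatial.transform import Rotation as R
def P(n,X):
    c=camera_params(n);K=np.array([[c['fx'],0,c['cx']],[0,c['fy'],c['cy']],[0,0,1.]])
    return cv2.projectPoints(np.float64(X).reshape(-1,3),c['rvec'],c['tvec'],K,None)[0].reshape(-1,2)
def ray(n,uv,z):
    c=camera_params(n);M=R.from_rotvec(c['rvec']).as_matrix();o=-M.T@c['tvec']
    d=M.T@np.array([(uv[0]-c['cx'])/c['fx'],(uv[1]-c['cy'])/c['fy'],1]);return o+d*(z-o[2])/d[2]
def crop(n,x,y,w,h,k,f,im=None):
    im=read_camera(n) if im is None else im
    a=cv2.resize(im[y:y+h,x:x+w,::-1],None,fx=k,fy=k,interpolation=cv2.INTER_CUBIC)
    a=cv2.convertScaleAbs(a,alpha=1.3,beta=20);return a
E
python3 - <<'E'
from h import *
t=read_camera('top')
a=crop('top',90,190,140,100,5.5,'',t);b=crop('top',305,155,120,130,4.5,'',t)
cv2.imwrite('pics/c1.png',a);cv2.imwrite('pics/c2.png',b)
for uv in((116,241),(151,246),(193,250)):print(ray('top',uv,.069).round(4))
s=read_camera('side');cv2.imwrite('pics/c3.png',crop('side',180,140,180,240,2.5,'',s)) 
E
```

```text
[0.4995 0.3523 0.069 ]
[0.487  0.2698 0.069 ]
[0.4768 0.1715 0.069 ]
```

View pics/c1.png

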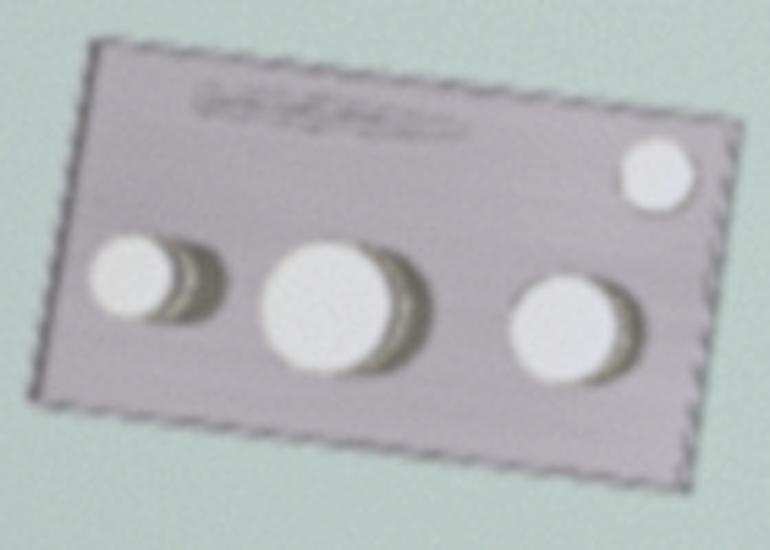

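View pics/c2.png

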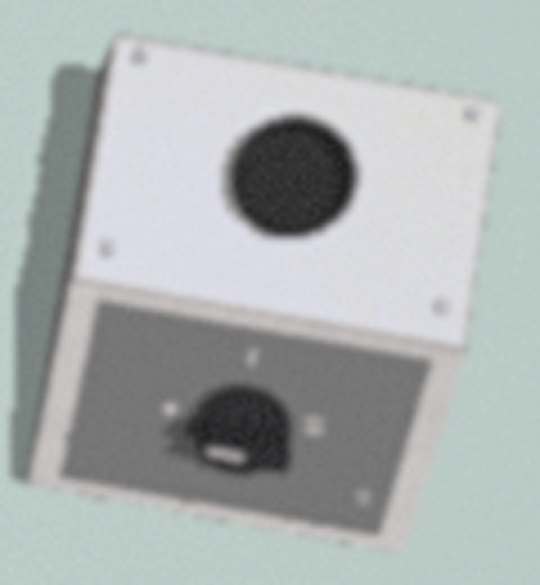

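The crop shows cap widths of about 84, 132 and 108 px, so 36, 56 and 46 mm. The right-hand pot, at about (192,249) in full-frame pixels, is pot_b. In the mixer crop the cup centre is near (293,177), the dot at (170,409), the single bar at (252,357) and the double bar at (314,427).

```bash
cat >> h.py <<'E'
from scipy.optimize import least_squares
def mw(p,X): # mixer->world
    X=np.atleast_2d(X);c,s=np.cos(p[2]),np.sin(p[2]);return np.c_[p[0]+c*X[:,0]-s*X[:,1],p[1]+s*X[:,0]+c*X[:,1],X[:,2]]
def face(a,y,h): # a: distance up slope along x (mixer x on face), y, h out
    return np.array([a-h*.5,y,.09+a*np.tan(np.pi/6)+h*np.cos(np.pi/6)])
def circ(c,r,e1=(1,0,0),e2=(0,1,0)):
    t=np.linspace(0,6.28,73)[:,None];return np.array(c)+r*(np.cos(t)*e1+np.sin(t)*e2)
E
cat > m.py <<'E'
from h import *
o=lambda u,v,k,x,y:((u+.5)/k-.5+x,(v+.5)/k-.5+y)
for uv in((131,277),(327,308),(565,328)):print(ray('top',o(*uv,5.5,90,190),.069).round(4))
M=lambda u,v:np.array(o(u,v,4.5,305,155))
cor=np.array([M(117,36),M(498,102),M(75,281),M(464,347)])
X=np.array([[.13,.1,.09],[.13,-.1,.09],[0,.1,.09],[0,-.1,.09]])
f=least_squares(lambda p:(P('top',mw(p,X))-cor).ravel(),[.5,-.3,0]);p=f.x
print('mixer',p.round(4),'res',f.fun.round(2))
def inv(w):
    d=w[:2]-p[:2];c,s=np.cos(p[2]),np.sin(p[2]);return np.array([c*d[0]+s*d[1],-s*d[0]+c*d[1]])
# cup: rim
cw=ray('top',M(294,176.5),.108);print('cup',cw,inv(cw))
# marks on face
for m in((170,409),(252,357),(314,427)):
    g=least_squares(lambda q:(P('top',mw(p,face(q[0],q[1],0)))-M(*m)).ravel(),[-.05,0]).x
    print('mark a,y',g.round(4))
np.save('p.npy',p)
E
python3 m.py
```

```text
[0.502  0.3585 0.069 ]
[0.488  0.2744 0.069 ]
[0.4786 0.1732 0.069 ]
mixer [ 0.5289 -0.2214 -0.185 ] res [-0.89 -0.57  1.12 -0.68 -0.81  0.3   0.55  0.88]
cup [ 0.59712909 -0.23309895  0.108     ] [0.06917869 0.00105007]
mark a,y [-0.0526  0.0372]
mark a,y [-0.0205  0.0029]
mark a,y [-0.049  -0.0366]
```

```bash
cat > ov.py <<'E'
from h import *
p=np.load('p.npy');N=np.array([-.5,0,3**.5/2]);U=np.array([3**.5/2,0,.5]);Y=np.array([0,1,0])
S=face(-.052,0,0)
L=[(circ([.4786,.1732,.069],.023),0),(circ([.4786,.1732,.003],.024),0),(mw(p,circ([.069,.001,.110],.0305)),0),(mw(p,circ([.069,.001,.110],.0265)),0),
 (mw(p,circ(S+N*.0145,.025,U,Y)),0),(mw(p,np.array([S+N*.0405+a*U+b*Y for a,b in((.006,.022),(.006,-.022),(-.006,-.022),(-.006,.022),(.006,.022))])),0),
 (mw(p,[[.13,.1,.09],[.13,-.1,.09],[0,-.1,.09],[0,.1,.09],[.13,.1,.09]]),0)]
def draw(n,x,y,w,h,k):
    a=cv2.resize(read_camera(n)[y:y+h,x:x+w,::-1],None,fx=k,fy=k,interpolation=cv2.INTER_CUBIC);a=cv2.convertScaleAbs(a,alpha=1.2,beta=30)
    for l,_ in L:
        q=((P(n,l)+.5-[x,y])*k-.5);cv2.polylines(a,[np.int32(q*8)],False,(0,0,255),1,cv2.LINE_AA,3)
    return a
m1=draw('side',250,140,110,90,5);m2=draw('side',225,255,80,90,3.2);m3=draw('top',305,155,120,130,2.2)
c=np.zeros((580,560,3),np.uint8);c[:450,:550]=m1;cv2.imwrite('pics/o1.png',m1)
h=max(m2.shape[0],m3.shape[0]);c=np.zeros((h,m2.shape[1]+m3.shape[1],3),np.uint8);c[:m2.shape[0],:m2.shape[1]]=m2;c[:m3.shape[0],m2.shape[1]:]=m3
d=np.zeros((900//2+h,max(550,c.shape[1]),3),np.uint8);d[:450,:550]=m1;d[450:,:c.shape[1]]=c
cv2.imwrite('pics/o1.png',cv2.resize(d,None,fx=.8,fy=.8));print(d.shape)
E
python3 ov.py
```

```text
(738, 550, 3)
```

View pics/o1.png

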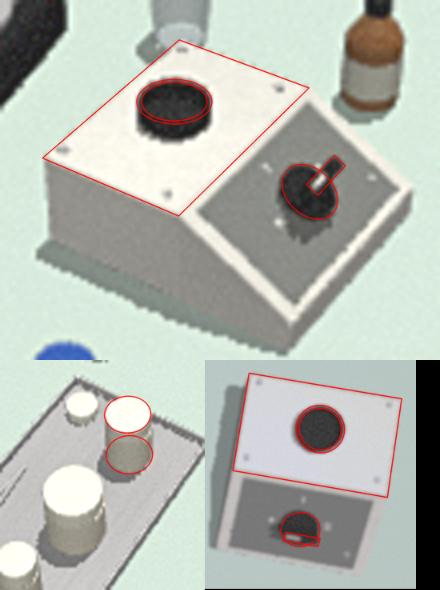

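The overlays agree in both views: pot_b at (0.479, 0.173), the cup at mixer (0.069, 0.001), and the selector axis at mid-slope with its nose towards +y. I'll turn the wrist so the fingers close across the pot row, then travel.

{"op": "move_arm", "data": {"moves": [[1,[0,0,0],[0,0,-0.114]],[1,[0,0,0],[0,0,-0.114]],[1,[0,0,0],[0,0,-0.114]],[1,[0,0,0],[0,0,-0.114]],[1,[0,0,0],[0,0,-0.114]],[1,[0,0,0],[0,0,-0.114]],[1,[0,0,0],[0,0,-0.114]],[1,[0,0,0],[0,0,-0.114]],[1,[0,0,0],[0,0,-0.114]],[1,[0,0,0],[0,0,0]]], "grip_force": 40}}

```text
time: 1.18
eef_pos: [0.2733, -0.6172, 0.2313]
tcp_rot: [0.75, 0.661, 0.0, -0.0]
contact_force: [-0.1, 0.3, -0.4]
opening: 0.999
finger_force: 0.0
```

{"op": "move_arm", "data": {"moves": [[1,[0.03,0.026,0],[0,0,0]],[1,[0.03,0.026,0],[0,0,0]],[1,[0.03,0.026,0],[0,0,0]],[1,[0.03,0.026,0],[0,0,0]],[1,[0.041,0,0],[0,0,0]],[1,[0.041,0,0],[0,0,0]],[1,[0.041,0,0],[0,0,0]],[1,[0.041,0,0],[0,0,0]],[1,[0.041,0,0],[0,0,0]],[1,[0.041,0,0],[0,0,0]]]}}

```text
time: 2.02
eef_pos: [0.423, -0.2655, 0.2314]
tcp_rot: [0.752, 0.659, 0.0, 0.0]
contact_force: [1.7, -0.6, 0.3]
opening: 1.001
finger_force: 0.0
```

{"op": "move_arm", "data": {"moves": [[1,[0.04,0,0],[0,0,0]],[1,[0.04,0,0],[0,0,0]],[1,[0.04,0,0],[0,0,0]],[1,[0.04,0,0],[0,0,0]],[1,[0.04,0,0],[0,0,0]],[1,[0.04,0,0],[0,0,0]],[1,[0.04,0,0],[0,0,0]],[1,[0.04,0,0],[0,0,0]],[1,[0.04,0,0],[0,0,0]],[1,[0,0,0],[0,0,0]]]}}

```text
time: 2.85
eef_pos: [0.4689, 0.0954, 0.2317]
tcp_rot: [0.75, 0.662, 0.001, -0.001]
contact_force: [-0.4, 0.2, 0.8]
opening: 0.997
finger_force: 0.0
```

```bash
cat > to.py <<'E'
from h import *
import sys
# usage: to.py x y z [toolz yawofy]; prints tool-frame shift & state
s=get_state();Rm=R.from_quat(s['tcp_rot']);
print('t',round(s['time'],2),'pos',s['eef_pos'].round(4),'q',s['qpos'].round(2),'F',s['contact_force'].round(1),'op',round(s['opening'],3),'ff',round(s['finger_force'],1))
print('axes',Rm.as_matrix().T.round(3).tolist())
if len(sys.argv)>3: print('shift',Rm.inv().apply(np.float64(sys.argv[1:4])-s['eef_pos']).round(4))
E
python3 to.py .4786 .1732 .025
```

```text
t 2.85 pos [0.4689 0.0954 0.2317] q [-0.01 -0.16  2.05  0.    1.26  0.11] F [-0.4  0.2  0.8] op 0.997 ff 0.0
axes [[0.124, 0.992, 0.003], [0.992, -0.124, 0.001], [0.001, 0.003, -1.0]]
shift [ 7.78e-02 -1.00e-04  2.07e-01]
```

{"op": "move_arm", "data": {"moves": [[1,[0.039,0,0],[0,0,0]],[1,[0.039,0,0],[0,0,0]],[1,[0,0,0.035],[0,0,0]],[1,[0,0,0.035],[0,0,0]],[1,[0,0,0.03],[0,0,0]],[1,[0,0,0.02],[0,0,0]],[1,[0,0,0.01],[0,0,0]],[1,[0,0,0],[0,0,0]],[1,[0,0,0],[0,0,0]],[1,[0,0,0],[0,0,0]]]}}

```text
time: 3.68
eef_pos: [0.4806, 0.167, 0.1033]
tcp_rot: [0.751, 0.66, 0.001, 0.001]
contact_force: [0.1, 0.7, -0.0]
opening: 1.0
finger_force: 0.0
```

```bash
python3 to.py .4786 .1732 .025; python3 - <<'E'
from h import *
a=crop('top',130,190,110,110,4,'');b=crop('side',200,230,120,110,4,'')
cv2.imwrite('pics/g1.png',cv2.resize(np.hstack([a,b[:,:480]]),None,fx=.85,fy=.85))
E
```

```text
t 3.68 pos [0.4806 0.167  0.1033] q [0.13 0.07 2.08 0.   0.99 0.26] F [ 0.1  0.7 -0. ] op 1.0 ff 0.0
axes [[0.129, 0.992, 0.001], [0.992, -0.129, 0.003], [0.004, 0.0, -1.0]]
shift [ 0.0058 -0.0031  0.0783]
```

View pics/g1.png

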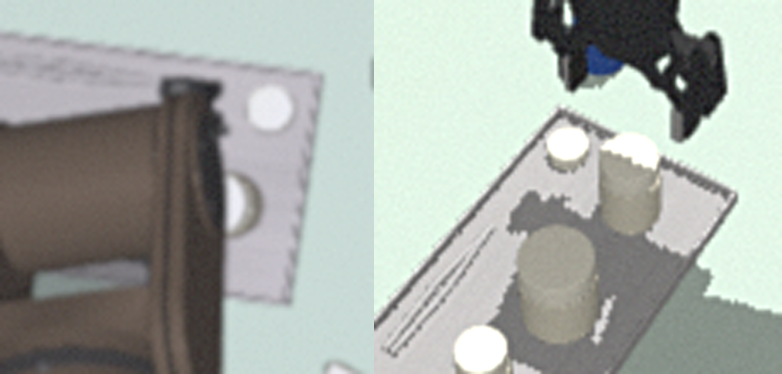

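The gripper is over pot_b: in the right half its fingers straddle the pot at about (630,180) with the loose cap clear at (567,145). Descending and closing.

{"op": "move_arm", "data": {"moves": [[1,[0.006,-0.003,0.0],[0,0,0]],[1,[0,0,0.02],[0,0,0]],[1,[0,0,0.02],[0,0,0]],[1,[0,0,0.02],[0,0,0]],[1,[0,0,0.01],[0,0,0]],[1,[0,0,0.008],[0,0,0]],[1,[0,0,0],[0,0,0]],[1,[0,0,0],[0,0,0]],[1,[0,0,0],[0,0,0]],[1,[0,0,0],[0,0,0]]]}}

```text
time: 4.62
eef_pos: [0.4779, 0.1735, 0.0246]
tcp_rot: [0.751, 0.66, 0.001, 0.001]
contact_force: [0.3, -0.7, 0.3]
opening: 1.002
finger_force: 0.0
```

```bash
python3 to.py .4786 .1732 .025
```

```text
t 4.62 pos [0.4779 0.1735 0.0246] q [ 0.15  0.2   2.11 -0.    0.83  0.28] F [ 0.3 -0.7  0.3] op 1.002 ff 0.0
axes [[0.128, 0.992, 0.001], [0.992, -0.128, 0.002], [0.002, 0.0, -1.0]]
shift [-0.0002  0.0007 -0.0004]
```

{"op": "move_arm", "data": {"moves": [[0,[0,0,0],[0,0,0]],[0,[0,0,0],[0,0,0]],[0,[0,0,0],[0,0,0]],[0,[0,0,0],[0,0,0]],[0,[0,0,0],[0,0,0]],[0,[0,0,0],[0,0,0]],[0,[0,0,0],[0,0,0]],[0,[0,0,0],[0,0,0]],[0,[0,0,0],[0,0,0]],[0,[0,0,0],[0,0,0]]], "grip_force": 40}}

```text
time: 5.45
eef_pos: [0.4777, 0.1734, 0.0242]
tcp_rot: [0.751, 0.66, 0.001, 0.0]
contact_force: [-0.8, 0.4, 6.0]
opening: 0.542
finger_force: 41.7
```

{"op": "move_arm", "data": {"moves": [[0,[0,0,0],[0,0,0]],[0,[0,0,-0.01],[0,0,0]],[0,[0,0,-0.02],[0,0,0]],[0,[0,0,-0.03],[0,0,0]],[0,[0,0,-0.03],[0,0,0]],[0,[0,0,-0.03],[0,0,0]],[0,[0,0,-0.03],[0,0,0]],[0,[0,0,-0.02],[0,0,0]],[0,[0,0,0],[0,0,0]],[0,[0,0,0],[0,0,0]]]}}

```text
time: 6.28
eef_pos: [0.477, 0.1734, 0.1941]
tcp_rot: [0.751, 0.66, 0.001, 0.0]
contact_force: [-0.1, -0.1, -1.2]
opening: 0.545
finger_force: 41.4
```

```bash
python3 - <<'E'
from h import *
p=np.load('p.npy');print('cup world',mw(p,[[.069,.001,.094]]))
E
python3 to.py .5969 -.2331 .18;python3 - <<'E'
from h import *
a=crop('top',100,180,160,110,3,'');b=crop('side',190,150,150,190,3,'')
h=max(a.shape[0],b.shape[0]);c=np.zeros((h,a.shape[1]+b.shape[1],3),np.uint8);c[:a.shape[0],:a.shape[1]]=a;c[:b.shape[0],a.shape[1]:]=b
c=cv2.resize(c,None,fx=.8,fy=.8);cv2.imwrite('pics/g2.png',c)
E
```

```text
cup world [[ 0.59694424 -0.2331153   0.094     ]]
t 6.28 pos [0.477  0.1734 0.1941] q [ 0.15 -0.05  2.02  0.    1.17  0.28] F [-0.1 -0.1 -1.2] op 0.545 ff 41.4
axes [[0.128, 0.992, 0.001], [0.992, -0.128, 0.002], [0.002, 0.0, -1.0]]
shift [-0.3879  0.1708  0.0142]
```

View pics/g2.png

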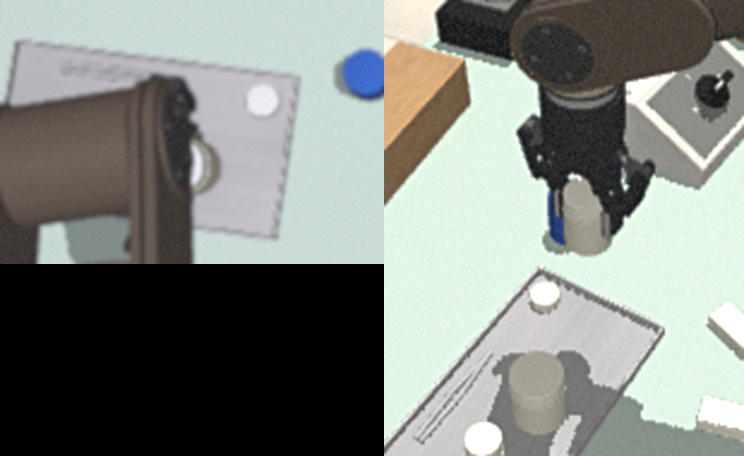

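Pot_b is held upright, at about (585,215) in the picture's right half, and clear of the others. Carrying it over the cup.

{"op": "move_arm", "data": {"moves": [[0,[-0.02,0.01,0],[0,0,0]],[0,[-0.03,0.015,0],[0,0,0]],[0,[-0.033,0.015,0],[0,0,0]],[0,[-0.033,0.015,0],[0,0,0]],[0,[-0.033,0.015,0],[0,0,0]],[0,[-0.033,0.015,0],[0,0,0]],[0,[-0.033,0.015,0],[0,0,0]],[0,[-0.033,0.015,0],[0,0,0]],[0,[-0.033,0.015,0],[0,0,0]],[0,[-0.033,0.015,0],[0,0,0]]]}}

```text
time: 7.22
eef_pos: [0.5794, -0.1579, 0.1901]
tcp_rot: [0.751, 0.66, -0.001, -0.003]
contact_force: [0.7, 0.5, -0.6]
opening: 0.545
finger_force: 41.4
```

{"op": "move_arm", "data": {"moves": [[0,[-0.03,0.012,0],[0,0,0]],[0,[-0.025,0.01,0],[0,0,0]],[0,[-0.015,0.004,0],[0,0,0]],[0,[0,0,0],[0,0,0]],[0,[0,0,0],[0,0,0]],[0,[0,0,0],[0,0,0]],[0,[0,0,0],[0,0,0]],[0,[0,0,0],[0,0,0]],[0,[0,0,0],[0,0,0]],[0,[0,0,0],[0,0,0]]]}}

```text
time: 8.05
eef_pos: [0.5975, -0.2286, 0.1936]
tcp_rot: [0.751, 0.661, 0.0, 0.0]
contact_force: [-0.1, 0.1, -1.2]
opening: 0.543
finger_force: 41.4
```

```bash
python3 to.py .5969 -.2331 .14
```

```text
t 8.05 pos [ 0.5975 -0.2286  0.1936] q [-0.52  0.24  1.7   0.    1.2  -0.4 ] F [-0.1  0.1 -1.2] op 0.543 ff 41.4
axes [[0.127, 0.992, -0.0], [0.992, -0.127, 0.0], [0.0, -0.0, -1.0]]
shift [-0.0046 -0.0001  0.0536]
```

{"op": "move_arm", "data": {"moves": [[0,[-0.0046,0,0],[0,0,0]],[0,[0,0,0.015],[0,0,0]],[0,[0,0,0.015],[0,0,0]],[0,[0,0,0.014],[0,0,0]],[0,[0,0,0.01],[0,0,0]],[0,[0,0,0],[0,0,0]],[0,[0,0,0],[0,0,0]],[0,[0,0,0],[0,0,0]],[0,[0,0,0],[0,0,0]],[0,[0,0,0],[0,0,0]]]}}

```text
time: 8.88
eef_pos: [0.5975, -0.2343, 0.1406]
tcp_rot: [0.751, 0.66, 0.0, 0.001]
contact_force: [0.6, 0.0, -0.3]
opening: 0.547
finger_force: 41.4
```

```bash
python3 to.py .5969 -.2331 .14;python3 - <<'E'
from h import *
p=np.load('p.npy')
a=[]
im=read_camera('side');b=get_state()['eef_pos'];x,y,w,h,k=255,130,80,70,7
raw=cv2.convertScaleAbs(cv2.resize(im[y:y+h,x:x+w,::-1],None,fx=k,fy=k,interpolation=cv2.INTER_CUBIC),alpha=1.3,beta=30)
o=raw.copy()
for l,c in((mw(p,circ([.069,.001,.11],.0305)),(0,0,255)),(mw(p,circ([.069,.001,.11],.0265)),(0,0,255)),(circ([b[0],b[1],b[2]-.0212],.024),(0,255,0))):
    cv2.polylines(o,[np.int32(((P('side',l)+.5-[x,y])*k-.5)*8)],False,c,1,cv2.LINE_AA,3)
cv2.imwrite('pics/g3.png',cv2.resize(np.hstack([raw,o]),None,fx=.7,fy=.7,interpolation=cv2.INTER_AREA))
E
```

```text
t 8.88 pos [ 0.5975 -0.2343  0.1406] q [-0.53  0.3   1.74 -0.    1.11 -0.4 ] F [ 0.6  0.  -0.3] op 0.547 ff 41.4
axes [[0.128, 0.992, -0.001], [0.992, -0.128, 0.002], [0.002, -0.001, -1.0]]
shift [ 0.0011 -0.0007  0.0006]
```

View pics/g3.png

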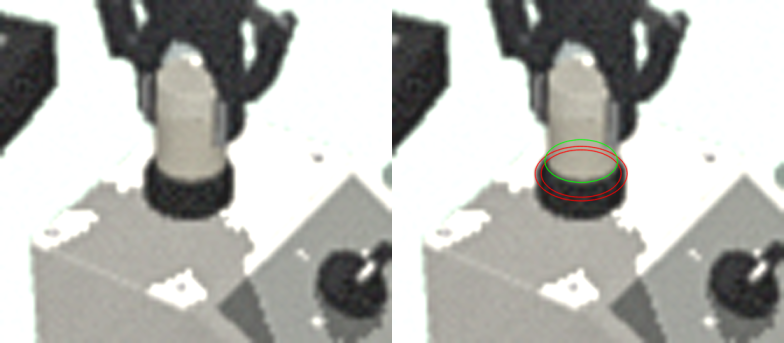

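The pot (x of about 548–620 in the overlay) is centred on the cup (537–627) just above the rim. Correcting by 1 mm and lowering slowly.

{"op": "move_arm", "data": {"moves": [[0,[0.001,-0.0005,0.003],[0,0,0]],[0,[0,0,0.003],[0,0,0]],[0,[0,0,0.003],[0,0,0]],[0,[0,0,0.003],[0,0,0]],[0,[0,0,0.002],[0,0,0]],[0,[0,0,0.002],[0,0,0]],[0,[0,0,0],[0,0,0]],[0,[0,0,0],[0,0,0]],[0,[0,0,0],[0,0,0]],[0,[0,0,0],[0,0,0]]]}}

```text
time: 9.77
eef_pos: [0.5975, -0.2338, 0.1238]
tcp_rot: [0.751, 0.66, 0.001, 0.002]
contact_force: [4.2, -3.6, 0.0]
opening: 0.546
finger_force: 41.6
```

```bash
python3 to.py .5969 -.2331 .1152
```

```text
t 9.77 pos [ 0.5975 -0.2338  0.1238] q [-0.53  0.32  1.75 -0.    1.08 -0.4 ] F [ 4.2 -3.6  0. ] op 0.546 ff 41.6
axes [[0.128, 0.992, -0.002], [0.992, -0.128, 0.004], [0.003, -0.002, -1.0]]
shift [ 0.0006 -0.0008  0.0086]
```

{"op": "move_arm", "data": {"moves": [[0,[-0.0008,0.0012,0],[0,0,0]],[0,[0,0,0.002],[0,0,0]],[0,[0,0,0.002],[0,0,0]],[0,[0,0,0.002],[0,0,0]],[0,[0,0,0.0015],[0,0,0]],[0,[0,0,0],[0,0,0]],[0,[0,0,0],[0,0,0]],[0,[0,0,0],[0,0,0]],[0,[0,0,0],[0,0,0]],[0,[0,0,0],[0,0,0]]]}}

```text
time: 10.6
eef_pos: [0.5977, -0.2339, 0.1156]
tcp_rot: [0.751, 0.66, 0.0, 0.0]
contact_force: [3.8, -3.6, -1.8]
opening: 0.548
finger_force: 41.5
```

```bash
python3 to.py .5969 -.2331 .1152
```

```text
t 10.6 pos [ 0.5977 -0.2339  0.1156] q [-0.53  0.33  1.75  0.    1.07 -0.4 ] F [ 3.8 -3.6 -1.8] op 0.548 ff 41.5
axes [[0.128, 0.992, -0.0], [0.992, -0.128, 0.0], [0.0, -0.0, -1.0]]
shift [ 0.0007 -0.0009  0.0004]
```

{"op": "move_arm", "data": {"moves": [[0,[-0.001,0.001,0.001],[0,0,0]],[0,[0,0,0.001],[0,0,0]],[0,[0,0,0],[0,0,0]],[0,[0,0,0],[0,0,0]],[0,[0,0,0],[0,0,0]],[0,[0,0,0],[0,0,0]],[0,[0,0,0],[0,0,0]],[0,[0,0,0],[0,0,0]],[0,[0,0,0],[0,0,0]],[0,[0,0,0],[0,0,0]]]}}

```text
time: 11.43
eef_pos: [0.5978, -0.2341, 0.1153]
tcp_rot: [0.751, 0.661, -0.0, -0.002]
contact_force: [-1.5, 0.4, 6.7]
opening: 0.542
finger_force: 42.3
```

```bash
python3 to.py .5969 -.2331 .1152
```

```text
t 11.43 pos [ 0.5978 -0.2341  0.1153] q [-0.53  0.33  1.75  0.    1.07 -0.4 ] F [-1.5  0.4  6.7] op 0.542 ff 42.3
axes [[0.127, 0.992, 0.002], [0.992, -0.127, -0.003], [-0.003, 0.002, -1.0]]
shift [ 0.0009 -0.0011  0.0001]
```

The pot is seated: z force is 7 N at the predicted height. Releasing and rising.

{"op": "move_arm", "data": {"moves": [[0.7,[0,0,0],[0,0,0]],[0.8,[0,0,0],[0,0,0]],[0.8,[0,0,0],[0,0,0]],[0.8,[0,0,0],[0,0,0]],[0.8,[0,0,-0.005],[0,0,0]],[0.8,[0,0,-0.02],[0,0,0]],[0.8,[0,0,-0.03],[0,0,0]],[0.8,[0,0,-0.03],[0,0,0]],[0.8,[0,0,-0.03],[0,0,0]],[0.8,[0,0,0],[0,0,0]]]}}

```text
time: 12.27
eef_pos: [0.6015, -0.2366, 0.2377]
tcp_rot: [0.751, 0.66, 0.002, 0.006]
contact_force: [1.3, 0.2, 1.7]
opening: 0.804
finger_force: 0.0
```

```bash
cat > sel.py <<'E'
from h import *
import sys
# tool-frame plan to selector: argv h (TCP off face), ang (turn from grasp pose)
p=np.load('p.npy');cy,sy=np.cos(p[2]),np.sin(p[2]);Z=np.array([[cy,-sy,0],[sy,cy,0],[0,0,1]])
N=np.array([-.5,0,3**.5/2]);U=np.array([3**.5/2,0,.5]);h=float(sys.argv[1]);ang=float(sys.argv[2])
S=mw(p,face(-.052,0,h))[0]
y=Z@U;z=-Z@N;T=R.from_matrix(np.c_[np.cross(y,z),y,z])*R.from_rotvec([0,0,ang])
s=get_state();C=R.from_quat(s['tcp_rot'])
print('t',round(s['time'],2),'pos',s['eef_pos'].round(4),'q',s['qpos'].round(2),'F',s['contact_force'].round(1),'tq',s['wrist_torque'].round(2),'op',round(s['opening'],3),'ff',round(s['finger_force'],1))
print('target',S.round(4),'shift(cur)',C.inv().apply(S-s['eef_pos']).round(4),'shift(tgt axes)',T.inv().apply(S-s['eef_pos']).round(4),'rot',(C.inv()*T).as_rotvec().round(4))
print('F tool',C.inv().apply(s['contact_force']).round(1))
E
python3 sel.py .10 0; python3 ov.py
```

```text
t 12.27 pos [ 0.6015 -0.2366  0.2377] q [-0.53  0.21  1.65  0.    1.26 -0.4 ] F [1.3 0.2 1.7] tq [ 0.04 -0.02 -0.  ] op 0.804 ff 0.0
target [ 0.4287 -0.2027  0.1466] shift(cur) [ 0.0121 -0.1768  0.0889] shift(tgt axes) [ 0.0016 -0.1981 -0.0091] rot [-0.5112 -0.0104  0.0569]
F tool [ 0.3  1.3 -1.7]
(738, 550, 3)
```

View pics/o1.png

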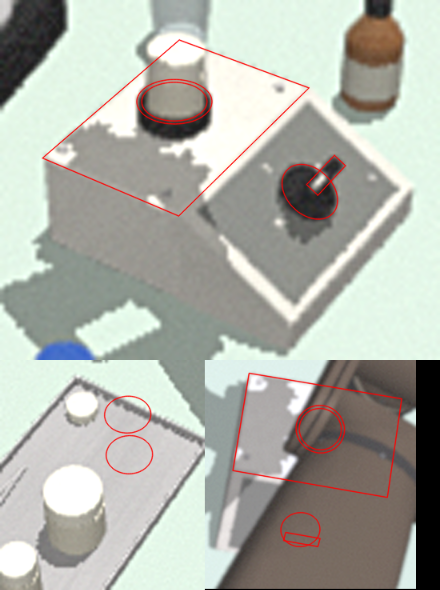

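The pot stands upright in the cup and the selector is still at off, its bar under the overlay near (325,177). Moving to the selector approach pose.

{"op": "move_arm", "data": {"moves": [[0.7,[0.002,-0.035,0],[0,0,0]],[0.7,[0.002,-0.035,0],[0,0,0]],[0.7,[0.002,-0.035,0],[-0.06,0,0.01]],[0.7,[0.002,-0.035,0],[-0.09,0,0.01]],[0.7,[0.002,-0.035,0],[-0.09,0,0.01]],[0.7,[0,0,0],[-0.09,0,0.01]],[0.7,[0,0,0],[-0.09,0,0.01]],[0.7,[0,0,0],[-0.09,0,0]],[0.7,[0,0,0],[0,0,0]],[0.7,[0,0,0],[0,0,0]]]}}

```text
time: 13.25
eef_pos: [0.4254, -0.2011, 0.2193]
tcp_rot: [0.744, 0.62, 0.165, 0.188]
contact_force: [1.0, -0.0, 0.5]
opening: 0.697
finger_force: 0.0
```

```bash
python3 sel.py .08 0
```

```text
t 13.25 pos [ 0.4254 -0.2011  0.2193] q [-0.82 -0.46  2.35  0.4   0.88 -0.84] F [ 1.  -0.   0.5] tq [0.03 0.17 0.01] op 0.697 ff 0.0
target [ 0.4385 -0.2045  0.1293] shift(cur) [-0.0021 -0.0318  0.0853] shift(tgt axes) [-0.001  -0.0333  0.0847] rot [-0.0183 -0.0138  0.0001]
F tool [0.2 1.1 0. ]
```

{"op": "move_arm", "data": {"moves": [[0.7,[-0.001,-0.006,0.02],[-0.009,-0.007,0]],[0.7,[-0.001,-0.006,0.02],[-0.009,-0.007,0]],[0.7,[0,-0.007,0.02],[0,0,0]],[0.7,[0,-0.007,0.013],[0,0,0]],[0.7,[0,-0.007,0.012],[0,0,0]],[0.7,[0,0,0],[0,0,0]],[0.7,[0,0,0],[0,0,0]],[0.7,[0,0,0],[0,0,0]],[0.7,[0,0,0],[0,0,0]],[0.7,[0,0,0],[0,0,0]]]}}

```text
time: 14.08
eef_pos: [0.4407, -0.2066, 0.1327]
tcp_rot: [0.742, 0.617, 0.166, 0.202]
contact_force: [0.3, 0.4, -0.0]
opening: 0.701
finger_force: 0.0
```

```bash
python3 sel.py .019 0
```

```text
t 14.08 pos [ 0.4407 -0.2066  0.1327] q [-0.8  -0.29  2.41  0.51  0.64 -0.98] F [ 0.3  0.4 -0. ] tq [ 0.04  0.24 -0.04] op 0.701 ff 0.0
target [ 0.4685 -0.2101  0.0764] shift(cur) [ 0.0018 -0.0043  0.0627] shift(tgt axes) [ 0.0016 -0.0039  0.0627] rot [0.0059 0.0023 0.0032]
F tool [0.5 0.2 0.2]
```

{"op": "move_arm", "data": {"moves": [[0.5,[0.001,-0.002,0.012],[0.006,0.002,0.003]],[0.5,[0.001,-0.002,0.012],[0,0,0]],[0.5,[0,0,0.012],[0,0,0]],[0.5,[0,0,0.012],[0,0,0]],[0.5,[0,0,0.009],[0,0,0]],[0.5,[0,0,0.005],[0,0,0]],[0.5,[0,0,0],[0,0,0]],[0.5,[0,0,0],[0,0,0]],[0.5,[0,0,0],[0,0,0]],[0.5,[0,0,0],[0,0,0]]]}}

```text
time: 14.92
eef_pos: [0.4676, -0.2094, 0.0764]
tcp_rot: [0.743, 0.617, 0.165, 0.199]
contact_force: [-0.2, -0.5, -0.2]
opening: 0.499
finger_force: 0.0
```

```bash
python3 sel.py .019 0
```

```text
t 14.92 pos [ 0.4676 -0.2094  0.0764] q [-0.76 -0.09  2.37  0.61  0.49 -1.06] F [-0.2 -0.5 -0.2] tq [ 0.09  0.23 -0.02] op 0.499 ff 0.0
target [ 0.4685 -0.2101  0.0764] shift(cur) [-0.0005  0.0008  0.0005] shift(tgt axes) [-0.0005  0.0008  0.0005] rot [-0.0005  0.0001 -0.0003]
F tool [-0.5 -0.2  0.1]
```

{"op": "move_arm", "data": {"moves": [[0,[0,0.001,0],[0,0,0]],[0,[0,0,0],[0,0,0]],[0,[0,0,0],[0,0,0]],[0,[0,0,0],[0,0,0]],[0,[0,0,0],[0,0,0]],[0,[0,0,0],[0,0,0]],[0,[0,0,0],[0,0,0]],[0,[0,0,0],[0,0,0]],[0,[0,0,0],[0,0,0]],[0,[0,0,0],[0,0,0]]], "grip_force": 50}}

```text
time: 15.75
eef_pos: [0.4693, -0.2097, 0.0772]
tcp_rot: [0.743, 0.617, 0.166, 0.199]
contact_force: [4.4, 3.2, 5.8]
opening: 0.121
finger_force: 51.8
```

```bash
python3 sel.py .012 0
```

```text
t 15.75 pos [ 0.4693 -0.2097  0.0772] q [-0.75 -0.09  2.37  0.61  0.49 -1.06] F [4.4 3.2 5.8] tq [ 0.37 -0.84  0.25] op 0.121 ff 51.8
target [ 0.4719 -0.2107  0.0704] shift(cur) [-0.0005 -0.001   0.0074] shift(tgt axes) [-0.0005 -0.001   0.0074] rot [ 0.0006 -0.     -0.0008]
F tool [ 3.9  6.1 -3.1]
```

Gripped the bar (opening 0.12). Pushing in.

{"op": "move_arm", "data": {"moves": [[0,[0,0.001,0.002],[0,0,0]],[0,[0,0,0.002],[0,0,0]],[0,[0,0,0.002],[0,0,0]],[0,[0,0,0.001],[0,0,0]],[0,[0,0,0],[0,0,0]],[0,[0,0,0],[0,0,0]],[0,[0,0,0],[0,0,0]],[0,[0,0,0],[0,0,0]],[0,[0,0,0],[0,0,0]],[0,[0,0,0],[0,0,0]]]}}

```text
time: 16.58
eef_pos: [0.4725, -0.2104, 0.0721]
tcp_rot: [0.743, 0.618, 0.165, 0.198]
contact_force: [-16.5, 6.2, 24.6]
opening: 0.133
finger_force: 55.7
```

```bash
python3 sel.py .012 0
```

```text
t 16.58 pos [ 0.4725 -0.2104  0.0721] q [-0.75 -0.07  2.36  0.62  0.48 -1.07] F [-16.5   6.2  24.6] tq [0.57 0.77 0.16] op 0.133 ff 55.7
target [ 0.4719 -0.2107  0.0704] shift(cur) [-0.0005 -0.0013  0.0012] shift(tgt axes) [-0.0005 -0.0013  0.0012] rot [-0.0013 -0.0011  0.0019]
F tool [  3.1  -2.8 -30. ]
```

The selector moved in 6.2 mm and bottomed out at 30 N axial. Turning clockwise (+z of the tool) while holding it in.

{"op": "move_arm", "data": {"moves": [[0,[0,0,-0.0003],[0,0,0.03]],[0,[0,0,0],[0,0,0.06]],[0,[0,0,0],[0,0,0.06]],[0,[0,0,0],[0,0,0.06]],[0,[0,0,0],[0,0,0.06]],[0,[0,0,0],[0,0,0.06]],[0,[0,0,0],[0,0,0]],[0,[0,0,0],[0,0,0]],[0,[0,0,0],[0,0,0]],[0,[0,0,0],[0,0,0]]]}}

```text
time: 17.42
eef_pos: [0.4727, -0.2103, 0.0723]
tcp_rot: [0.834, 0.488, 0.196, 0.169]
contact_force: [-11.4, 5.2, 20.5]
opening: 0.128
finger_force: 54.7
```

```bash
python3 sel.py .012 0.33
```

```text
t 17.42 pos [ 0.4727 -0.2103  0.0723] q [-0.75 -0.07  2.36  0.62  0.48 -0.74] F [-11.4   5.2  20.5] tq [0.5  0.29 0.32] op 0.128 ff 54.7
target [ 0.4719 -0.2107  0.0704] shift(cur) [-0.001  -0.0012  0.0013] shift(tgt axes) [-0.001  -0.0012  0.0013] rot [-0.0011 -0.0005  0.002 ]
F tool [  2.8  -1.3 -23.8]
```

{"op": "move_arm", "data": {"moves": [[0,[0,0,0],[0,0,0.09]],[0,[0,0,0],[0,0,0.09]],[0,[0,0,0],[0,0,0.09]],[0,[0,0,0],[0,0,0.09]],[0,[0,0,0],[0,0,0.09]],[0,[0,0,0],[0,0,0.09]],[0,[0,0,0],[0,0,0.09]],[0,[0,0,0],[0,0,0.09]],[0,[0,0,0],[0,0,0]],[0,[0,0,0],[0,0,0]]]}}

```text
time: 18.25
eef_pos: [0.473, -0.2106, 0.0725]
tcp_rot: [0.952, 0.161, 0.243, 0.089]
contact_force: [-8.6, 4.8, 18.9]
opening: 0.129
finger_force: 54.5
```

```bash
python3 sel.py .012 1.05
```

```text
t 18.25 pos [ 0.473  -0.2106  0.0725] q [-0.75 -0.07  2.36  0.63  0.47 -0.02] F [-8.6  4.8 18.9] tq [0.54 0.06 0.18] op 0.129 ff 54.5
target [ 0.4719 -0.2107  0.0704] shift(cur) [-0.0019 -0.0007  0.0013] shift(tgt axes) [-0.0019 -0.0007  0.0013] rot [-0.0002 -0.0004 -0.0003]
F tool [  2.7  -2.1 -21.1]
```

{"op": "move_arm", "data": {"moves": [[0,[0,0,0],[0,0,0.1]],[0,[0,0,0],[0,0,0.1]],[0,[0,0,0],[0,0,0.1]],[0,[0,0,0],[0,0,0.1]],[0,[0,0,0],[0,0,0.1]],[0,[0,0,0],[0,0,0.1]],[0,[0,0,0],[0,0,0.1]],[0,[0,0,0],[0,0,0.05]],[0,[0,0,0],[0,0,0]],[0,[0,0,0],[0,0,0]]]}}

```text
time: 19.08
eef_pos: [0.4731, -0.2111, 0.0727]
tcp_rot: [0.945, -0.198, 0.259, -0.005]
contact_force: [-8.0, 2.7, 17.3]
opening: 0.127
finger_force: 54.2
```

```bash
python3 sel.py .012 1.8
```

```text
t 19.08 pos [ 0.4731 -0.2111  0.0727] q [-0.75 -0.07  2.36  0.62  0.47  0.73] F [-8.   2.7 17.3] tq [ 0.37 -0.08  0.29] op 0.127 ff 54.2
target [ 0.4719 -0.2107  0.0704] shift(cur) [-0.0022  0.0003  0.0014] shift(tgt axes) [-0.0022  0.0003  0.0014] rot [ 0.0009 -0.0009  0.0014]
F tool [  1.1  -1.4 -19.1]
```

Still well pressed in (19 N). Next, from 1.8 to 2.7 rad and then to 3.0.

{"op": "move_arm", "data": {"moves": [[0,[0,0,0.0001],[0,0,0.1]],[0,[0,0,0],[0,0,0.1]],[0,[0,0,0],[0,0,0.1]],[0,[0,0,0],[0,0,0.1]],[0,[0,0,0],[0,0,0.1]],[0,[0,0,0],[0,0,0.1]],[0,[0,0,0],[0,0,0.1]],[0,[0,0,0],[0,0,0.1]],[0,[0,0,0],[0,0,0.1]],[0,[0,0,0],[0,0,0]]]}}

```text
time: 19.92
eef_pos: [0.4728, -0.2117, 0.0725]
tcp_rot: [0.764, -0.591, 0.231, -0.117]
contact_force: [-12.7, 2.1, 19.1]
opening: 0.125
finger_force: 54.7
```

{"op": "move_arm", "data": {"moves": [[0,[0,0,0],[0,0,0.1]],[0,[0,0,0],[0,0,0.1]],[0,[0,0,0],[0,0,0.09]],[0,[0,0,0],[0,0,0.01]],[0,[0,0,0],[0,0,0]],[0,[0,0,0],[0,0,0]],[0,[0,0,0],[0,0,0]],[0,[0,0,0],[0,0,0]],[0,[0,0,0],[0,0,0]],[0,[0,0,0],[0,0,0]]]}}

```text
time: 20.75
eef_pos: [0.4727, -0.2118, 0.0724]
tcp_rot: [-0.668, 0.697, -0.211, 0.15]
contact_force: [-14.5, 1.7, 19.5]
opening: 0.131
finger_force: 54.8
```

```bash
python3 sel.py .012 3.0
```

```text
t 20.75 pos [ 0.4727 -0.2118  0.0724] q [-0.75 -0.07  2.36  0.62  0.47  1.93] F [-14.5   1.7  19.5] tq [-0.03  0.53 -0.09] op 0.131 ff 54.8
target [ 0.4719 -0.2107  0.0704] shift(cur) [-0.0012  0.0017  0.0013] shift(tgt axes) [-0.0012  0.0017  0.0013] rot [-0.     -0.0029  0.0014]
F tool [  0.7   3.  -24.1]
```

{"op": "move_arm", "data": {"moves": [[0,[0,0,-0.003],[0,0,0]],[0,[0,0,-0.003],[0,0,0]],[0,[0,0,0],[0,0,0]],[0.5,[0,0,0],[0,0,0]],[0.5,[0,0,0],[0,0,0]],[0.5,[0,0,0],[0,0,0]],[0.5,[0,0,0],[0,0,0]],[0.5,[0,0,-0.01],[0,0,0]],[0.5,[0,0,-0.02],[0,0,0]],[0.5,[0,0,-0.02],[0,0,0]]]}}

```text
time: 21.58
eef_pos: [0.4438, -0.2038, 0.1178]
tcp_rot: [-0.668, 0.698, -0.207, 0.15]
contact_force: [0.6, -0.7, 0.0]
opening: 0.501
finger_force: 0.0
```

{"op": "move_arm", "data": {"moves": [[0.5,[0,0,-0.03],[0,0,0]],[0.5,[0,0,-0.03],[0,0,0]],[0.5,[0,0,-0.02],[0,0,0]],[0.5,[0,0,0],[0,0,0]],[0.5,[0,0,0],[0,0,0]],[0.5,[0,0,0],[0,0,0]],[0.5,[0,0,0],[0,0,0]],[0.5,[0,0,0],[0,0,0]],[0.5,[0,0,0],[0,0,0]],[0.5,[0,0,0],[0,0,0]]]}}

```text
time: 22.42
eef_pos: [0.4057, -0.1973, 0.1876]
tcp_rot: [-0.668, 0.698, -0.208, 0.151]
contact_force: [-0.1, 0.2, 0.3]
opening: 0.499
finger_force: 0.0
```

```bash
python3 sel.py .012 3.0; python3 - <<'E'
from h import *
cv2.imwrite('pics/f.png',crop('side',250,130,120,100,6,''))
E
```

```text
t 22.42 pos [ 0.4057 -0.1973  0.1876] q [-0.86 -0.49  2.43  0.44  0.83  2.09] F [-0.1  0.2  0.3] tq [ 0.06  0.28 -0.03] op 0.499 ff 0.0
target [ 0.4719 -0.2107  0.0704] shift(cur) [ 0.0013 -0.0002  0.1353] shift(tgt axes) [0.001  0.0003 0.1353] rot [ 0.0031  0.0024 -0.001 ]
F tool [-0.2 -0.1 -0.3]
```

View pics/f.png

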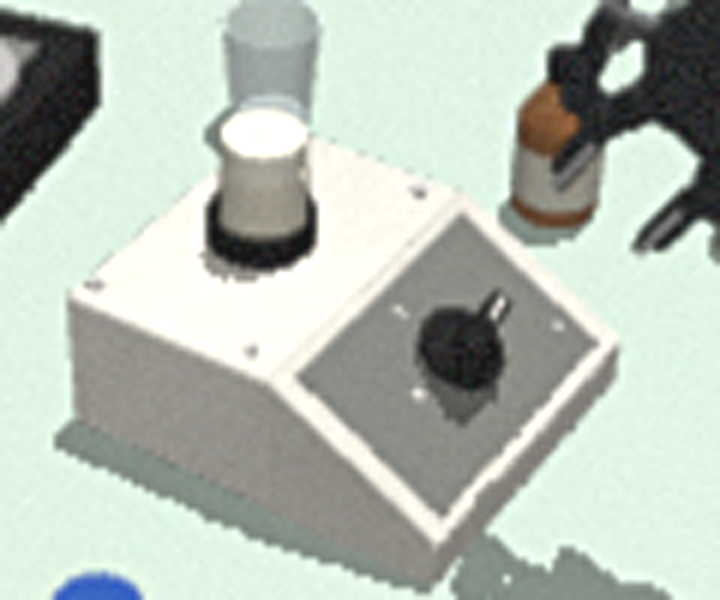

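The pot stands upright in the cup at (262,180). The selector's white line, at (500,307), now points to the -y (fast) side, and the gripper touches nothing. Handing in.

```bash
python3 -c "from plant import *;print(sign_off())"
```

```text
the job is handed in; nothing more can be done
None
```

The 48 mm pot stands seated and upright in the mixer's cup and the selector was turned, held in, to fast; I handed the job in at about 22 s, and the hand-in returned no verdict.

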